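# Hold the sprung pasta-measuring tongs at the two-portion mark

## Task

I am about to measure spaghetti for two. Of the two pairs of sprung tongs, pick up the pasta-measuring pair (the one with half-round jaws and a graduated strip) by its black finger grips, hold it level with the jaws centred over the mug a few centimetres above the rim, and squeeze it until the long two-portion tick on the strip comes out at the right arm, which is 22 mm between the tips. Keep that gap steady there, off the mug, for at least three seconds and finish still holding it, so that I can feed the spaghetti down through the jaws into the mug; leave the mug and everything else where it stands.

Things in the scene. Friction and masses are not known exactly. Their poses are not given: they have to be found in the camera images.
- pasta_tongs: Steel pasta-measuring tongs, loose, about 90 g, lying on their side (they close along the worktop). Origin: midway between the two black finger grips, on the underside (worktop height). x forward along the middle line to the tips (x = +95 mm), y to the left arm, z up. The arms, strips 2.4 mm thick and 18 mm high, turn about a spring coil 17 mm across at x = -110 mm.
- grips (a point): Midway between the finger grips, 12 mm above the underside (12 mm over the body's origin). Each grip is a flat upright black plate 30 mm long in x, 24 mm high from the underside. Over the outer faces they measure 42 mm open and 28 mm at the two-portion mark, where they are parallel; 1 mm here is about 1.86 mm at the tips. Spring force per grip: 3 N open, 7 N at the mark; let go, they spring open.
- jaw_centre (a point): Centre of the opening between the half-round jaws: on the middle line, 80 mm ahead (+x) of the grips, 9 mm above the underside. Each jaw is about 32 mm long and 18 mm high; at the mark the two make a round opening 37 mm across.
- strip_mark (a point): The two-portion mark: the middle one of three black ticks, the only one across the strip's full width. The flat graduated strip (7 mm wide, 20 mm above the underside) is fixed on the left arm about 40 mm ahead of the grips, is bent about the coil and runs under a staple on the right arm. When the tip gap is 22 mm this tick shows just outside the right arm.
- pasta_tongs_left (a joint): Angle in rad by which each arm of the pasta tongs is squeezed in (both arms move alike): 0 open against the keeper (tip gap 48 mm), 0.064 at the two-portion mark (tip gap 22 mm), 0.10 at the inner stop (tip gap 7 mm).
- pasta_tongs_tip_left (a point): Inner lip of the left jaw's tip, 9 mm above the underside; the tip gap is the distance between the two lips.
- pasta_tongs_tip_right (a point): Inner lip of the right jaw's tip, 9 mm above the underside.
- plain_tongs: The other pair of sprung tongs, to be left alone: same arms, coil, black grips and size, but straight tips, no half-round jaws and no strip. Axes and origin as for the pasta tongs. The two pairs may lie in either place.
- mug: Straight white mug with dots, 85 mm across outside, about 76 mm inside, 96 mm high, handle to its -y; standing loose on the worktop to the right of the tongs, turned any way. Origin: on the underside, 17 mm from the mug's axis towards the handle.
- mug_mouth (a point): Centre of the mug's mouth, at rim height (96 mm above its underside), on the mug's axis.
- garlic: Garlic bulb, 55 mm across and 56 mm high, loose, to the right of the salt shaker; to be left alone. Origin: centre of its underside.
- salt: Salt shaker, 44 mm across and 90 mm high, standing loose to the right of the mug; to be left alone. Origin: centre of its underside.

How it is judged (in metres and radians):
On the way, in this order (a step that is already met when the one before it is completed fails the run):
1. the pasta-measuring tongs are lifted clear of the worktop in the gripper (height (world z) of pasta_tongs above 0.04 m and contact force between pasta_tongs and the fingers above 1 N), for 0.2 s.
2. held in the gripper with the jaws over the mug, the tip gap stays at the mark for two seconds on end (distance between pasta_tongs_tip_left and pasta_tongs_tip_right between 0.0195 and 0.0245 m and velocity of joint pasta_tongs_left between -0.03 and 0.03 rad/s and contact force between pasta_tongs and the fingers above 1 N and horizontal distance between jaw_centre and mug_mouth below 0.02 m and height (world z) of jaw_centre between 0.11 and 0.19 m and angle between pasta_tongs's own z axis and vertical below 0.2 rad and linear speed of pasta_tongs below 0.03 m/s), for 2 s.
At the end, for the whole second after the job is handed in: The gripper holds the pasta tongs (over 1 N), still, level within 0.2 rad, off the mug, jaw centre within 20 mm of the mug's axis and 110 to 190 mm above the worktop, tip gap steady at 19.5 to 24.5 mm; the mug is upright; mug, plain tongs, salt and garlic are within 25 mm of their places (all of step 2 and contact force between pasta_tongs and mug below 0.2 N and angle between mug's own z axis and vertical below 0.1 rad and distance of each of mug, plain_tongs, salt, garlic from where it was at the start of the episode below 0.025 m); the arm keeps its last pose, push and grip.
It fails at once if the mug is knocked over, or the mug, the plain tongs, the salt shaker or the garlic is pushed more than 40 mm from its place (angle between mug's own z axis and vertical above 0.6 rad or distance of any of mug, plain_tongs, salt, garlic from where it was at the start of the episode above 0.04 m).
It also fails if it takes over 38 s, if anything falls off the work surface, if the arm or the gripper's body presses on something with over 40 N, if the wrist force passes 120 N, or if a joint passes its speed limit or range.

## Robot

A 6-joint arm with a two-finger parallel gripper is mounted at the origin on a cart in front of the work surface, level with it; the furniture and walls round the work are solid. World frame = base frame: x ahead of the robot, y to its left, z up, the work surface at z = 0. Lengths are in mm, angles in rad, forces in N, time in s.
With the tool pointing down it reaches from about 350 to 875 mm from the base axis. Payload 4.2 kg.
Tool frame: the origin (TCP) lies midway between the tips of the shut fingers; the grasp point (between the pads) lies 19 mm behind it (grip_depth is the distance from the TCP to the grasp point, in mm); z points along the fingers, y is the line along which they close (so a half turn about z gives the same grasp; the last joint's range is limited). The gripper opens to 85 mm and grips with 20 to 120 N. Pads are 22 mm wide; open, the fingers measure 114 mm over their backs; the gripper's body (76 mm by 85 mm) begins 54 mm behind the grasp point. The pads swing forward as they close: fully open they stand 13 mm farther back than shut.
Start: joints at [1.437, 0.385, 0.008, 0, -1.194, -0.259], TCP at [239.202, 577.392, 231.312] pointing down, gripper open.
Joint ranges: [-3.14, 3.14], [-1.21, 2.06], [-1.07, 1.41], [-3.16, 2.05], [-2.99, -0.16], [-3.1, 3.1]. Speed limits (rad/s): [2.79, 2.79, 3.14, 3.14, 3.14, 3.14].

## Interface

Orientations are given as a unit quaternion [w, x, y, z].
In Python, from station import observe, snapshot, hand_in, grip_depth gives the robot as it stands.
- The arm moves only by the shell command python3 -m creep 'ROWS'. ROWS is JSON, a list of rows, each a list of 7 numbers: the closure, from 0 (fully open) to 1 (shut), then the shift along the tool's x, y, z in m, then the turn, a rotation vector about the tool's x, y, z in rad. In form: [[jaw, tx, ty, tz, ax, ay, az], ...]. A call has 1 to 12 rows; each row is the pose to reach, as a shift and turn from the pose commanded when the call began, along the tool's axes at that moment; what a row does not reach only later rows make up. A row lasts 1/12 s, in which the tool goes at most 41.7 mm and 7.16 degrees, less where a joint would pass 70% of its speed; a pose out of reach is approached as far as the arm can. A call with a gripper value outside its range is refused whole. The fingers move at their own pace and stop on an object; the grip force is fixed at half the most. Time passes only in rows, so rows that repeat a pose let the fingers close. It gives the time, the measured TCP pose, the force, the opening and the grip force at its end, in the units of the state.
- observe(): the state, without advancing time (a new reading comes with each control period).
- snapshot(name): name is "scene" or "side" or "wrist"; returns a dict with "img" (384x512x3 uint8, red, green, blue), "z_map" (384x512 float32, mm along the optical axis (not along the pixel's ray), 0 where there is no reading), "K" (3x3 intrinsics, pixels), "R" (3x3) and "t" (3): a world point X has camera coordinates R X + t. Camera axes: x right, y down, z forward; pixel columns grow to the right and rows downward; lengths in mm; the calibration is good to about 2 mm. A picture is of the moment at which its call begins.
- hand_in(): hands the job in; it is judged then, once.
The state is a dict: "t": time; "joint_pos": joint angles; "qvel": joint speeds; "effort": joint torques, N m; "ee_pos": TCP position; "tcp_rot": TCP orientation; "contact_force": force on the tool from outside, world axes, zero at the start; "ft_torque": the same for the moment, N m; "width": finger opening in mm; "finger_force": force on a finger pad.
Only numpy, scipy, OpenCV 4.12 (cv2) and the standard library are available. Lean on these libraries where they do the work, as an engineer would, in place of code of your own. Each camera call takes 0.05 s, during which the arm holds its last target. There are 200 camera calls.

## Working session

There is one attempt and no reset: what is moved stays moved. The work goes in short steps, Python scripts to look and compute and a shell command to move; the robot and the scene stay as the last step left them, time stands still between calls to the robot, and variables do not carry over. Pictures are saved under pics/ and viewed, at most 10 in all, crops included, and the job is handed in when it is done.

```bash
mkdir -p pics; ls; python3 - <<'E'
from station import *
import cv2,numpy as np
o=observe();print(o)
print(grip_depth)
for n in("scene","side"):
    s=snapshot(n);np.savez(f"{n}0.npz",**s);cv2.imwrite(f"pics/{n}0.png",s["img"][:,:,::-1]);print(n,s["K"].tolist(),s["R"].round(3).tolist(),s["t"])
E
```

```text
pics
{'t': 0.0, 'joint_pos': array([ 1.43661694e+00,  3.85588741e-01,  6.60351049e-03, -5.01939047e-04,
       -1.19399738e+00, -2.58564436e-01]), 'qvel': array([ 0.00079749, -0.00122825, -0.00147856,  0.00101061,  0.00319586,
       -0.00091605]), 'effort': array([ 1.33207617e-03, -3.92289877e+01,  1.88402778e+01,  4.18614328e+00,
       -4.64335259e-03, -3.19618678e-06]), 'ee_pos': array([238.98051671, 576.86540457, 230.19298886]), 'tcp_rot': array([ 1.10552397e-03,  9.80762232e-01, -1.95202958e-01, -1.64869961e-04]), 'contact_force': array([ 1.15066466,  0.89026098, -0.28104881]), 'ft_torque': array([ 0.03634419, -0.00405356, -0.04342383]), 'finger_force': 0.0, 'width': 85.18658720796535}
18.700000000000003
scene [[495.68408486420043, 0.0, 260.5374891127118], [0.0, 495.68408486420043, 189.72960301089694], [0.0, 0.0, 1.0]] [[0.539, -0.842, 0.027], [-0.327, -0.239, -0.914], [0.776, 0.484, -0.404]] [-213.4327708   278.89976982 1085.03292274]
side [[391.3885509970459, 0.0, 249.48355217392427], [0.0, 391.3885509970459, 186.38092644228917], [0.0, 0.0, 1.0]] [[0.805, -0.594, -0.02], [-0.364, -0.466, -0.806], [0.469, 0.656, -0.591]] [-397.0596344   301.76011385 1118.026081  ]
```

View pics/scene0.png

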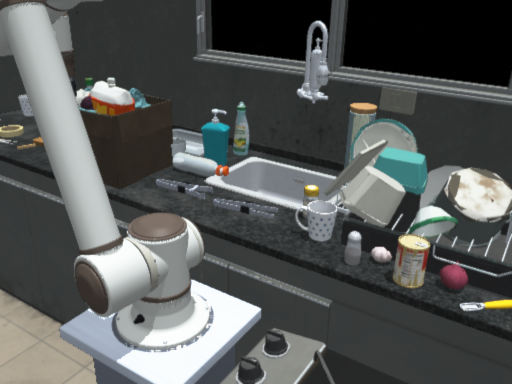

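View pics/side0.png

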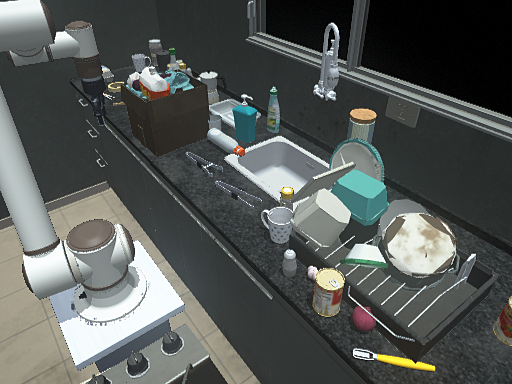

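The scene view shows two tongs at about (183,187) and (245,207), the mug at (320,220), salt at (353,248) and garlic at (381,255). The side view shows the tongs at (205,163) and (238,193) and the mug at (279,225). I'll enlarge the tongs and fit the positions next.

```bash
cat > h.py <<'E'
import numpy as np,cv2
def cloud(s):
    K,R,t=s["K"],s["R"],s["t"];v,u=np.mgrid[:384,:512];z=s["z_map"]
    c=np.stack([(u-K[0,2])/K[0,0]*z,(v-K[1,2])/K[1,1]*z,z],-1)
    p=(c-t)@R; p[z==0]=np.nan; return p
def ray(s,u,v,h):
    K,R,t=s["K"],s["R"],s["t"];d=R.T@np.linalg.inv(K)@np.array([u,v,1.]);o=-R.T@t
    return o+d*(h-o[2])/d[2]
def proj(s,X):
    c=s["R"]@np.asarray(X,float)+s["t"];return (s["K"]@c)[:2]/c[2]
E
python3 - <<'E'
from h import *
a=dict(np.load("scene0.npz"));b=dict(np.load("side0.npz"))
A=cv2.resize(a["img"][165:225,145:285],(800,343),interpolation=cv2.INTER_CUBIC)
B=cv2.resize(b["img"][145:210,180:270],(346,250),interpolation=cv2.INTER_CUBIC)
im=np.zeros((600,800,3),np.uint8);im[:343]=A;im[345:595,:346]=B
C=cv2.resize(b["img"][200:285,240:325],(250,250),interpolation=cv2.INTER_CUBIC);im[345:595,360:610]=C
cv2.imwrite("pics/crop0.png",im[:,:,::-1])
for n,s in(("scene",a),("side",b)):
    p=cloud(s)
    def info(r,zlo,zhi):
        q=p[r[1]:r[3],r[0]:r[2]].reshape(-1,3);q=q[(q[:,2]>zlo)&(q[:,2]<zhi)];return q
    for nm,r in {"scene":{"t1":(145,172,215,203),"t2":(208,190,285,222),"mug":(292,195,342,245),"salt":(343,228,364,268),"garlic":(368,245,394,266)},"side":{"t1":(182,145,226,180),"t2":(212,176,268,212),"mug":(258,203,298,246),"salt":(280,246,300,278),"garlic":(305,264,320,281)}}[n].items():
        q=info(r,6,130); q=q[np.abs(q-np.median(q,0)).max(1)<160]
        print(n,nm,len(q),np.median(q,0).round(),q.min(0).round(),q.max(0).round())
        if nm=="mug":
            w=q[(q[:,2]>30)&(q[:,2]<85)]
            for _ in range(4):
                A_=np.c_[2*w[:,:2],np.ones(len(w))];x=np.linalg.lstsq(A_,(w[:,:2]**2).sum(1),rcond=None)[0];rr=np.sqrt(x[2]+x[0]**2+x[1]**2)
                e=abs(np.hypot(*(w[:,:2]-x[:2]).T)-rr);w=w[e<max(4,np.percentile(e,85))]
            print("mug circ",x[:2],rr,len(w))
        if nm[0]=="t":
            c=q[:,:2]-q[:,:2].mean(0);U,S,V=np.linalg.svd(c,full_matrices=False);k=c@V[0];print("axis",V[0],q[:,:2].mean(0),k.min(),k.max())
    print("table",[ray(s,*uv,0).round() for uv in ((183,187),(245,207))])
E
```

```text
scene t1 471 [551. 409.  14.] [512. 255.   6.] [701. 533.  28.]
axis [ 0.26577194 -0.96403593] [567.14017347 411.06975473] -124.32140101443616 136.33651657828173
scene t2 516 [541. 155.  12.] [506.  35.   6.] [671. 262.  27.]
axis [ 0.36419902 -0.93132114] [556.4818773  157.52161409] -111.23905762784466 118.30988177694191
scene mug 1317 [ 509. -114.   65.] [ 482. -199.    6.] [670.  44. 100.]
mug circ [ 564.53029865 -102.10891979] 76.38018223184866 426
scene salt 665 [ 443. -252.   51.] [ 424. -272.    6.] [ 503. -200.   91.]
scene garlic 398 [ 493. -317.   32.] [ 474. -347.    6.] [ 504. -275.   60.]
table [array([566., 431.,   0.]), array([561., 165.,  -0.])]
side t1 223 [553. 415.  15.] [527. 307.   6.] [678. 522.  48.]
axis [-0.11261903 -0.99363824] [567.64044292 413.06015699] -104.25850777356273 109.00353806879107
side t2 251 [541. 156.  12.] [513.  49.   6.] [668. 258.  24.]
axis [ 0.29423593 -0.95573282] [553.323187  158.7681825] -105.38259115598542 106.83653783126852
side mug 1018 [ 514. -123.   64.] [ 484. -238.    6.] [672. -29. 129.]
mug circ [ 556.23493501 -113.72627109] 62.7184088215738 351
side salt 413 [ 446. -259.   48.] [ 430. -275.    6.] [ 500. -198.   91.]
side garlic 208 [ 487. -316.   38.] [ 424. -388.   11.] [ 500. -271.  110.]
table [array([410., 322.,  -0.]), array([528.,  75.,   0.])]
```

View pics/crop0.png

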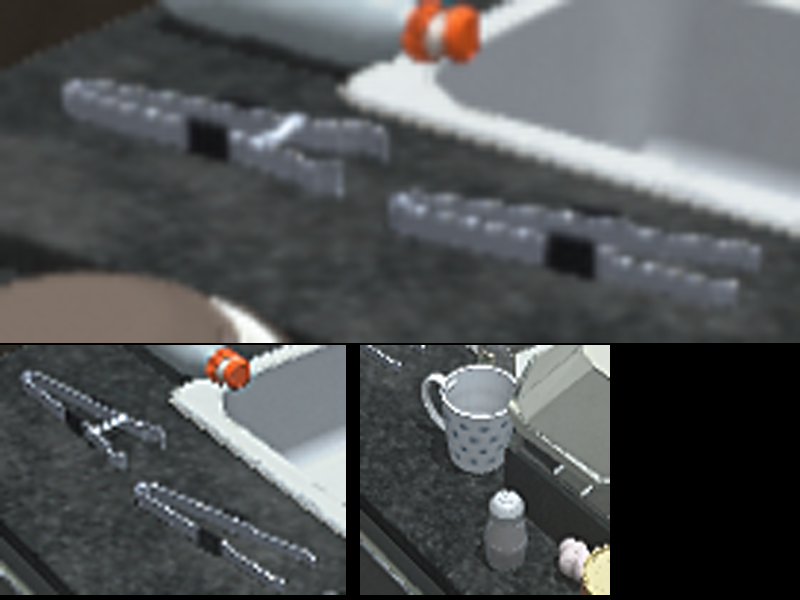

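The crop shows the upper-left pair, with the white strip at crop (280,130), is the pasta tongs. Its grips are near (555,412), with the coil towards +y and the tips towards -y. I'll move above it for a wrist view.

```bash
python3 -m creep '[[0,0.355,0.03,0,0,0,1.18],[0,0.355,0.03,0,0,0,1.18],[0,0.355,0.03,0,0,0,1.18],[0,0.355,0.03,0,0,0,1.18],[0,0.355,0.03,0,0,0,1.18],[0,0.355,0.03,0,0,0,1.18],[0,0.355,0.03,0,0,0,1.18],[0,0.355,0.03,0,0,0,1.18],[0,0.355,0.03,0,0,0,1.18],[0,0.355,0.03,0,0,0,1.18],[0,0.355,0.03,0,0,0,1.18],[0,0.355,0.03,0,0,0,1.18]]'; python3 - <<'E'
from station import *
from h import *
s=snapshot("wrist");np.savez("w1.npz",**s);o=observe();print(o["t"],o["ee_pos"],o["tcp_rot"],-s["R"].T@s["t"],s["R"].round(2).tolist())
cv2.imwrite("pics/w1.png",s["img"][:,:,::-1])
E
```

```text
t: 1.1
ee_pos: [555.6, 413.4, 230.5]
tcp_rot: [-0.001, -0.707, 0.707, 0.0]
contact_force: [-0.2, 1.0, 1.0]
width: 85.2
finger_force: 0.0
1.15 [555.17594364 413.92389249 230.87565471] [-4.44717285e-04 -7.07074393e-01  7.07139023e-01  8.96421596e-05] [555.88073033 340.06539802 371.97572862] [[-1.0, 0.0, 0.0], [0.0, 0.96, 0.29], [-0.0, 0.29, -0.96]]
```

View pics/w1.png

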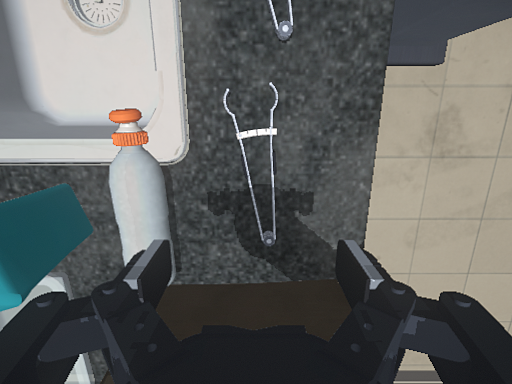

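The wrist view shows the tongs clearly: coil at (269,240), jaw tips at about (227,90) and (271,84), strip at about (257,133). The bottle is on the left at (138,200).

```bash
python3 - <<'E'
from h import *
s=dict(np.load("w1.npz"))
g=s["img"][75:255,190:320]
cv2.imwrite("pics/w1c.png",cv2.resize(g,None,fx=4,fy=3.3333,interpolation=cv2.INTER_CUBIC)[:,:,::-1][:600])
c=ray(s,269,240,18);l=ray(s,271,84,18);r=ray(s,227,90,18)
print(c,l,r,np.hypot(*(l-r)[:2]))
m=(l+r)/2;d=(m-c)[:2];L=np.hypot(*d);d/=L;print("len",L,"dir",d,"ang",np.degrees(np.arctan2(d[1],d[0])),"grips",c[:2]+110*d,m[:2]-95*d)
p=cloud(s)
q=p[60:240,60:200].reshape(-1,3);q=q[q[:,2]>15];print("bottle xmin by y",[(y,q[(abs(q[:,1]-y)<15)][:,0].min().round(),q[abs(q[:,1]-y)<15][:,2].max().round()) for y in range(330,470,20) if (abs(q[:,1]-y)<15).any()])
# mug & surroundings from side/scene
for n in("scene","side"):
    e=dict(np.load(n+"0.npz"));P=cloud(e).reshape(-1,3)
    # rim band
    w=P[(P[:,2]>90)&(P[:,2]<100)&(abs(P[:,0]-530)<80)&(abs(P[:,1]+110)<100)]
    print(n,len(w),w.min(0),w.max(0))
    for x0 in range(450,700,40):
        print(x0,[int(np.nanmax(np.r_[0,P[(abs(P[:,0]-x0-20)<20)&(abs(P[:,1]-y0)<20)][:,2]])) for y0 in range(80,-220,-40)])
E
```

```text
[533.36997187 515.94111849  18.        ] [534.24928313 312.92232267  18.        ] [586.45816071 319.59845586  18.        ] 52.63399712066541
len 201.49569819434527 dir [ 0.13391725 -0.99099252] ang -82.30398555237765 grips [548.10086951 406.93194156] [547.63158304 410.40467843]
bottle xmin by y [(330, np.float64(686.0), np.float64(51.0)), (350, np.float64(686.0), np.float64(53.0)), (370, np.float64(682.0), np.float64(52.0)), (390, np.float64(673.0), np.float64(59.0)), (410, np.float64(669.0), np.float64(63.0)), (430, np.float64(668.0), np.float64(63.0)), (450, np.float64(667.0), np.float64(64.0))]
scene 224 [ 481.65113618 -209.15909148   90.14344696] [609.41332544 -23.60913363  99.6753683 ]
450 [4, 4, 5, 5, 87, 98, 81, 91]
490 [3, 5, 3, 84, 99, 95, 144, 187]
530 [16, 15, 4, 3, 99, 96, 168, 216]
570 [16, 4, 71, 100, 123, 181, 238, 261]
610 [8, 7, 100, 102, 0, 153, 216, 260]
650 [8, 9, 6, 0, 36, 146, 205, 262]
690 [0, 0, 0, 0, 39, 142, 198, 261]
side 126 [ 484.03311207 -208.24163837   90.03490345] [609.43644812 -29.4673434   98.87676446]
450 [4, 3, 3, 3, 4, 98, 91, 2]
490 [4, 4, 3, 76, 98, 90, 144, 181]
530 [12, 14, 3, 2, 95, 95, 156, 207]
570 [15, 13, 2, 102, 115, 178, 233, 259]
610 [7, 9, 98, 102, 88, 149, 209, 260]
650 [6, 5, 5, 8, 0, 142, 198, 261]
690 [0, 0, 0, 4, 0, 138, 192, 259]
```

View pics/w1c.png

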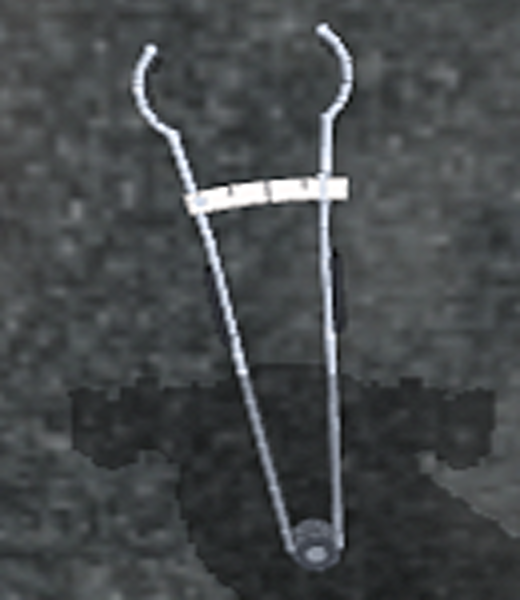

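The crop shows the coil at (269,239), tips at (227.5,89) and (270.5,83), and black plates near (244,165) and (274,162). That puts the grips at about (548,409), heading -82°. I'll turn to match and go down.

```bash
python3 -m creep '[[0.2,0.0045,0.0075,0.03,0,0,-0.134],[0.2,0.0045,0.0075,0.07,0,0,-0.134],[0.2,0.0045,0.0075,0.11,0,0,-0.134],[0.2,0.0045,0.0075,0.14,0,0,-0.134],[0.2,0.0045,0.0075,0.165,0,0,-0.134],[0.2,0.0045,0.0075,0.18,0,0,-0.134],[0.2,0.0045,0.0075,0.18,0,0,-0.134],[0.2,0.0045,0.0075,0.18,0,0,-0.134]]'; python3 - <<'E'
from station import *
from h import *
s=snapshot("wrist");np.savez("w2.npz",**s);o=observe();print(o["t"],o["ee_pos"],o["tcp_rot"],o["width"])
cv2.imwrite("pics/w2.png",s["img"][:,:,::-1])
E
```

```text
t: 1.82
ee_pos: [547.3, 409.9, 51.0]
tcp_rot: [0.001, 0.753, -0.658, 0.0]
contact_force: [0.2, 0.3, 0.6]
width: 68.3
finger_force: 0.0
1.8667 [548.15846789 410.48970137  52.48876094] [-8.01885999e-04  7.52994485e-01 -6.58026284e-01  2.67820126e-04] 68.45611288087493
```

View pics/w2.png

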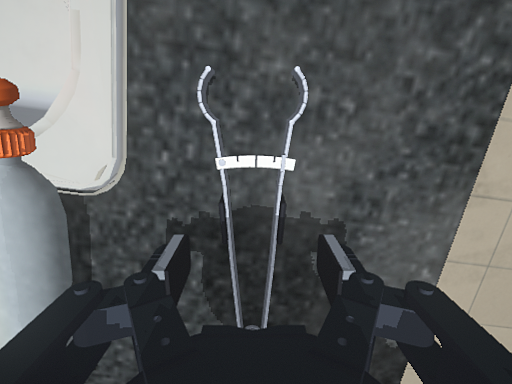

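The tongs are centred between the fingers: tips at (209,68) and (297,68), coil at (252,328), grip plates at about (222,222) and (281,222). I'll check the distance along the tongs.

```bash
python3 - <<'E'
from station import *
from h import *
s=dict(np.load("w2.npz"));R=s["R"]
o=observe();from scipy.spatial.transform import Rotation as Ro
q=o["tcp_rot"];T=Ro.from_quat(np.r_[q[1:],q[0]])
for n,a in {"tips":((209+297)/2,68,18),"gripsTop":(251.5,220,24),"coil":(252,328,18),"strip":(257,162,20)}.items():
    X=ray(s,*a);print(n,X.round(1),(T.inv().apply(X-o["ee_pos"])).round(1))
# mug: fixed-radius circle fit
from scipy.optimize import least_squares
for n in("scene","side"):
    e=dict(np.load(n+"0.npz"));P=cloud(e);u0=(300,196,342,244) if n=="scene" else (264,203,296,246)
    Q=P[u0[1]:u0[3],u0[0]:u0[2]].reshape(-1,3);Q=Q[(Q[:,2]>15)&(Q[:,2]<85)&(Q[:,0]<530)]
    f=lambda c:np.hypot(Q[:,0]-c[0],Q[:,1]-c[1])-42.5
    r=least_squares(f,[526,-115],loss="cauchy",f_scale=2);print(n,r.x,len(Q),np.median(abs(r.fun)))
E
```

```text
tips [560.3 315.4  18. ] [95.9  0.8 34.4]
gripsTop [548.9 406.1  24. ] [ 4.5 -0.1 28.5]
coil [536.5 496.1  18. ] [-86.4   0.2  34.5]
strip [550.5 368.8  20. ] [41.7  3.3 32.5]
scene [ 532.1130514  -116.52391271] 574 2.480512352194573
side [ 531.012276  -118.7375702] 400 3.1719632991428455
```

```bash
python3 -m creep '[[0.2,0.002,0,0.015,0,0,0],[0.2,0.002,0,0.03,0,0,0],[0.2,0.002,0,0.04,0,0,0],[0.2,0.002,0,0.046,0,0,0],[0.3,0.002,0,0.046,0,0,0],[0.45,0.002,0,0.046,0,0,0],[0.52,0.002,0,0.046,0,0,0],[0.56,0.002,0,0.046,0,0,0],[0.6,0.002,0,0.046,0,0,0],[0.63,0.002,0,0.046,0,0,0],[0.65,0.002,0,0.046,0,0,0],[0.65,0.002,0,0.046,0,0,0]]'; python3 - <<'E'
from station import *
for i in range(3):
    snapshot("wrist"); o=observe(); print(o["ee_pos"],o["width"],o["finger_force"],o["contact_force"])
E
```

```text
t: 2.87
ee_pos: [549.8, 408.1, 7.9]
tcp_rot: [-0.002, 0.753, -0.659, 0.001]
contact_force: [0.1, -1.3, 6.4]
width: 29.9
finger_force: 8.1
[549.79423587 408.11548896   7.90777466] 30.361082322937484 8.06183248758316 [ 0.11596467 -0.3081551   6.35843899]
[549.78597724 408.099045     7.88429891] 30.308197395676856 8.061143606901169 [ 0.27503815 -1.03514348  6.76366378]
[549.78536076 408.12963108   7.89283046] 30.15559890471803 8.06180164217949 [ 0.02685055 -0.83840656  6.30508312]
```

The grip is on at 8 N. There is a light 6 N on the worktop, so I'll lift and check.

```bash
python3 -m creep '[[0.66,0,0,-0.005,0,0,0],[0.66,0,0,-0.015,0,0,0],[0.66,0,0,-0.03,0,0,0],[0.66,0,0,-0.05,0,0,0],[0.66,0,0,-0.075,0,0,0],[0.66,0,0,-0.1,0,0,0],[0.66,0,0,-0.13,0,0,0],[0.66,0,0,-0.155,0,0,0],[0.66,0,0,-0.17,0,0,0],[0.66,0,0,-0.175,0,0,0],[0.66,0,0,-0.175,0,0,0],[0.66,0,0,-0.175,0,0,0]]'; python3 - <<'E'
from station import *
from h import *
s=snapshot("wrist");np.savez("w3.npz",**s);o=observe();print(o["t"],o["ee_pos"],o["tcp_rot"],o["width"],o["finger_force"],o["contact_force"])
cv2.imwrite("pics/w3.png",s["img"][:,:,::-1])
E
```

```text
t: 4.02
ee_pos: [547.8, 406.9, 179.4]
tcp_rot: [0.001, 0.752, -0.659, -0.0]
contact_force: [0.4, -0.9, -1.0]
width: 28.9
finger_force: 6.1
4.0667 [547.57914592 406.68539403 178.54547891] [ 1.60123052e-03  7.52101401e-01 -6.59045368e-01 -3.48813555e-04] 29.289949664852962 6.119837164878845 [-0.36176969  0.99482941 -1.22539796]
```

View pics/w3.png

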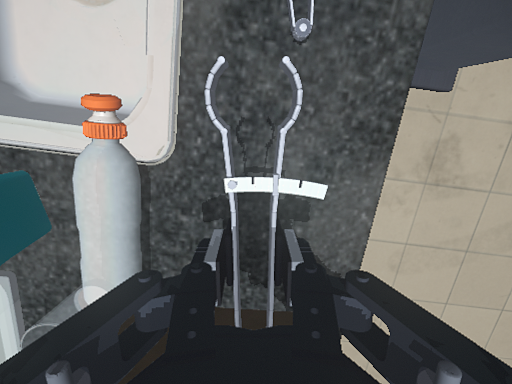

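The tongs are lifted level: tips at (221,60) and (287,60), with the middle tick hidden at the right arm near (275,185). I'll carry them towards the mug and stop short to measure.

```bash
python3 -m creep '[[0.66,0.01,0.002,0,0,0,0],[0.66,0.03,0.006,0,0,0,0],[0.66,0.06,0.012,0,0,0,0],[0.66,0.095,0.018,0,0,0,0],[0.66,0.13,0.025,0,0,0,0],[0.66,0.165,0.032,0,0,0,0],[0.66,0.2,0.039,0,0,0,0],[0.66,0.235,0.046,0,0,0,0],[0.66,0.265,0.052,0,0,0,0],[0.66,0.285,0.056,0,0,0,0],[0.66,0.297,0.058,0,0,0,0],[0.66,0.3,0.058,0,0,0,0]]'; python3 -m creep '[[0.66,0,0,0,0,0,0],[0.66,0,0,0,0,0,0],[0.66,0,0,0,0,0,0]]'; python3 - <<'E'
from station import *
from h import *
s=snapshot("wrist");np.savez("w4.npz",**s);o=observe();print(o["t"],o["ee_pos"],o["tcp_rot"],o["width"],o["finger_force"],o["contact_force"])
cv2.imwrite("pics/w4.png",s["img"][:,:,::-1])
a=dict(np.load("w3.npz"))
E
```

```text
t: 5.07
ee_pos: [529.5, 100.0, 179.6]
tcp_rot: [0.001, 0.751, -0.66, -0.0]
contact_force: [0.2, 0.6, -1.1]
width: 29.5
finger_force: 6.1
t: 5.32
ee_pos: [530.7, 103.4, 180.0]
tcp_rot: [0.0, 0.753, -0.658, -0.0]
contact_force: [0.1, -0.0, 0.1]
width: 28.7
finger_force: 6.1
5.3667 [530.61386027 103.40462804 180.08220744] [ 1.43740622e-05  7.52668260e-01 -6.58399946e-01 -3.73556271e-05] 29.285656147075784 6.118760034441948 [-0.60243659  0.08535374 -0.96155028]
```

View pics/w4.png

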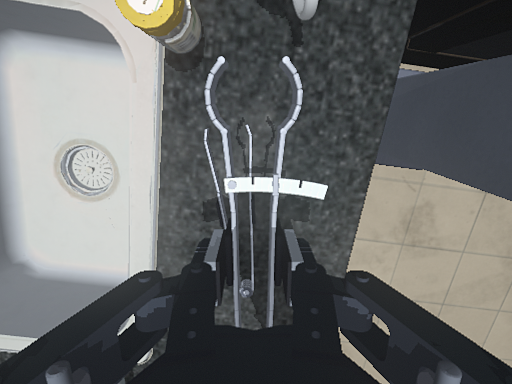

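The tongs are steady. The mug handle is just coming into view at the top (305,5) and the yellow cap is at (150,8). I'll carry on to above the mug.

```bash
python3 -m creep '[[0.67,0.01,0.002,0,0,0,0],[0.67,0.03,0.006,0,0,0,0],[0.67,0.055,0.012,0,0,0,0],[0.67,0.08,0.017,0,0,0,0],[0.67,0.105,0.022,0,0,0,0],[0.67,0.122,0.026,0,0,0,0],[0.67,0.132,0.028,0,0,0,0],[0.67,0.137,0.028,0,0,0,0],[0.67,0.137,0.028,0,0,0,0],[0.67,0.137,0.028,0,0,0,0],[0.67,0.137,0.028,0,0,0,0],[0.67,0.137,0.028,0,0,0,0]]'; python3 - <<'E'
from station import *
from h import *
W=[]
for i in range(5): s=snapshot("wrist");o=observe();W.append(o["width"])
np.savez("w5.npz",**s);print(o["t"],o["ee_pos"],o["tcp_rot"],np.mean(W),o["finger_force"],o["contact_force"])
cv2.imwrite("pics/w5.png",s["img"][:,:,::-1])
E
```

```text
t: 6.37
ee_pos: [520.9, -36.4, 180.3]
tcp_rot: [-0.0, 0.753, -0.658, 0.0]
contact_force: [0.6, 0.0, -1.3]
width: 28.4
finger_force: 6.4
6.6167 [520.74652775 -36.81903225 180.30403679] [-7.51944545e-06  7.52418916e-01 -6.58684883e-01  8.35284245e-07] 28.22887509553606 6.438758075237274 [ 0.1796997   1.19144912 -1.04274521]
```

View pics/w5.png

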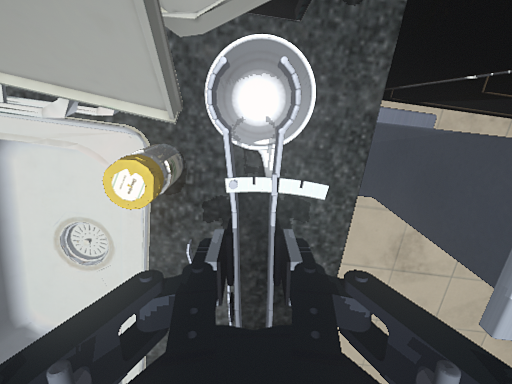

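The mug is now under the jaws: rim spans about x 205–316 and y 34–150, tips at (221,61) and (288,61). Now I'll measure the rim centre and the gap, calibrated against the open image (gap 48).

```bash
cat >> h.py <<'E'
def depthpt(s,u,v):
    z=s["z_map"][int(v)-3:int(v)+4,int(u)-3:int(u)+4];z=z[z>0].min()
    return (np.linalg.inv(s["K"])@[u,v,1.]*z-s["t"])@s["R"]
E
python3 - <<'E'
from h import *
def tips(s,h,name):
    # nearest pixels (tongs) by depth in the jaw window; topmost of each jaw
    P=cloud(s);m=(P[...,2]>h-10)&(P[...,2]<h+8);m[:40]=0;m[130:]=0;m[:,:190]=0;m[:,320:]=0
    v,u=np.nonzero(m);out=[]
    for k in (u<254,u>=254):
        a,b=u[k],v[k];t=b<b.min()+5;c=(a[t].mean(),b[t].mean());out.append(c)
    X=[ray(s,*c,h) for c in out];g=np.hypot(*(X[0]-X[1])[:2])
    print(name,np.round(out,1).tolist(),"gap cc",g.round(1),"zmed",np.median(P[m][:,2]).round(1),[x.round(1).tolist() for x in X]);return X
import os
for n,h in(("w2",18),("w3",187.5),("w5",190.4)):
    s=dict(np.load(n+".npz"));X=tips(s,h,n)
m=(X[0]+X[1])/2;d=np.array([.133,-.991]);print("jaw centre",m[:2]-15*d)
# mug rim: depth band 90..101 in window
P=cloud(s);k=(P[...,2]>91)&(P[...,2]<101);k[:25]=0;k[160:]=0;k[:,:195]=0;k[:,330:]=0
Q=P[k];A=np.c_[2*Q[:,:2],np.ones(len(Q))]
for _ in range(5):
    A=np.c_[2*Q[:,:2],np.ones(len(Q))];x=np.linalg.lstsq(A,(Q[:,:2]**2).sum(1),rcond=None)[0];r=np.sqrt(x[2]+x[0]**2+x[1]**2);e=abs(np.hypot(*(Q[:,:2]-x[:2]).T)-r);Q=Q[e<max(3,np.percentile(e,90))]
print("rim",x[:2],r,len(Q),np.median(Q[:,2]))
c=[ray(s,u,v,96)[:2].round(1).tolist() for u,v in((205,95),(316,95),(262,34),(262,150))];print(c)
E
```

```text
w2 [[208.4, 68.4], [296.6, 68.5]] gap cc 50.7 zmed 16.1 [[585.6, 319.1, 18.0], [535.4, 312.3, 18.0]]
w3 [[221.4, 58.5], [285.6, 58.5]] gap cc 27.9 zmed 189.0 [[573.9, 315.6, 187.5], [546.2, 311.9, 187.5]]
w5 [[223.1, 58.4], [283.9, 58.4]] gap cc 26.0 zmed 189.7 [[546.0, -127.9, 190.4], [520.3, -131.4, 190.4]]
jaw centre [ 531.14626432 -114.76904256]
rim [ 526.56983442 -119.72267958] 40.75593117686516 1384 93.45543826314604
[[568.2, -113.9], [484.3, -125.1], [531.0, -160.8], [519.2, -78.2]]
```

```bash
python3 -m creep '[[0.675,0.001,0.001,0.005,0,0,0],[0.675,0.002,0.002,0.012,0,0,0],[0.675,0.003,0.004,0.02,0,0,0],[0.675,0.004,0.005,0.026,0,0,0],[0.675,0.004,0.005,0.03,0,0,0],[0.675,0.004,0.005,0.03,0,0,0],[0.675,0.004,0.005,0.03,0,0,0],[0.675,0.004,0.005,0.03,0,0,0],[0.675,0.004,0.005,0.03,0,0,0],[0.675,0.004,0.005,0.03,0,0,0],[0.675,0.004,0.005,0.03,0,0,0],[0.675,0.004,0.005,0.03,0,0,0]]'; python3 - <<'E'
from station import *
from h import *
W=[]
for i in range(5): s=snapshot("wrist");o=observe();W.append(o["width"])
print(o["t"],o["ee_pos"],np.mean(W),o["finger_force"],o["contact_force"])
h=o["ee_pos"][2]+10
P=cloud(s);m=(P[...,2]>h-10)&(P[...,2]<h+8);m[:40]=0;m[130:]=0;m[:,:190]=0;m[:,320:]=0
v,u=np.nonzero(m);X=[]
for k in(u<254,u>=254):
    a,b=u[k],v[k];t=b<b.min()+5;X.append(ray(s,a[t].mean(),b[t].mean(),h));print(a[t].mean(),b[t].mean(),X[-1])
print("gap",np.hypot(*(X[0]-X[1])[:2])-2.7,"jaw",(X[0]+X[1])[:2]/2-15*np.array([.133,-.991]),"zjaw",np.median(P[m][:,2])-9)
k=(P[...,2]>91)&(P[...,2]<101);k[:,:195]=0;k[:,330:]=0;k[180:]=0
Q=P[k]
for _ in range(6):
    A=np.c_[2*Q[:,:2],np.ones(len(Q))];x=np.linalg.lstsq(A,(Q[:,:2]**2).sum(1),rcond=None)[0];r=np.sqrt(x[2]+x[0]**2+x[1]**2);e=abs(np.hypot(*(Q[:,:2]-x[:2]).T)-r);Q=Q[e<max(3,np.percentile(e,90))]
print("rim",x[:2],r,len(Q))
c=s["img"];im=np.vstack([cv2.resize(c[30:170,170:350],(540,420),interpolation=cv2.INTER_CUBIC)[:,:],cv2.resize(c[165:210,215:335],(540,160),interpolation=cv2.INTER_CUBIC)])
cv2.imwrite("pics/w6.png",im[:,:,::-1])
E
```

```text
t: 7.62
ee_pos: [516.4, -41.8, 150.5]
tcp_rot: [-0.0, 0.752, -0.659, 0.0]
contact_force: [0.2, 0.4, -1.0]
width: 27.8
finger_force: 6.7
7.8667 [516.27905714 -41.81186549 150.34338388] 27.750569059915286 6.722679287195206 [ 0.4042607  -0.80332989 -0.34163378]
224.10344827586206 58.48275862068966 [ 541.07689239 -133.03722354  160.34338388]
282.8965517241379 58.48275862068966 [ 516.10344124 -136.37453875  160.34338388]
gap 22.495454657308922 jaw [ 526.59516682 -119.84088115] zjaw 150.66375669226005
rim [ 526.19002346 -119.79321724] 40.52547695845366 2023
```

View pics/w6.png

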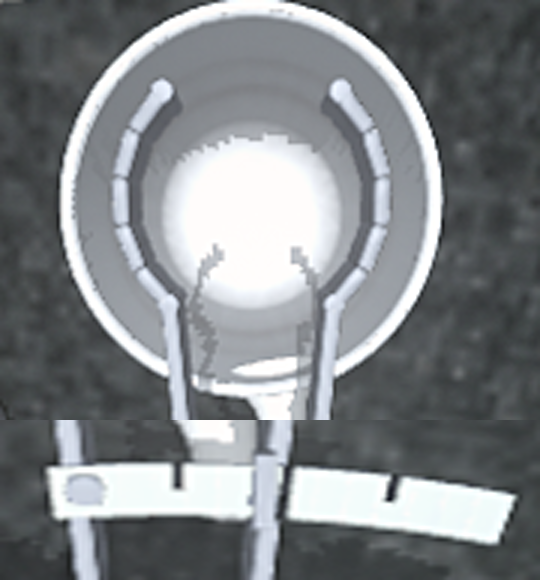

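The jaws are centred over the mug mouth. The full-width tick shows just outside the right arm (crop 285,490), and the measured gap is about 22 mm. I'll hold for 4 s.

```bash
R='' ; python3 -m creep '[[0.675,0,0,0,0,0,0],[0.675,0,0,0,0,0,0],[0.675,0,0,0,0,0,0],[0.675,0,0,0,0,0,0],[0.675,0,0,0,0,0,0],[0.675,0,0,0,0,0,0],[0.675,0,0,0,0,0,0],[0.675,0,0,0,0,0,0],[0.675,0,0,0,0,0,0],[0.675,0,0,0,0,0,0],[0.675,0,0,0,0,0,0],[0.675,0,0,0,0,0,0]]'
python3 -m creep '[[0.675,0,0,0,0,0,0],[0.675,0,0,0,0,0,0],[0.675,0,0,0,0,0,0],[0.675,0,0,0,0,0,0],[0.675,0,0,0,0,0,0],[0.675,0,0,0,0,0,0],[0.675,0,0,0,0,0,0],[0.675,0,0,0,0,0,0],[0.675,0,0,0,0,0,0],[0.675,0,0,0,0,0,0],[0.675,0,0,0,0,0,0],[0.675,0,0,0,0,0,0]]'
python3 -m creep '[[0.675,0,0,0,0,0,0],[0.675,0,0,0,0,0,0],[0.675,0,0,0,0,0,0],[0.675,0,0,0,0,0,0],[0.675,0,0,0,0,0,0],[0.675,0,0,0,0,0,0],[0.675,0,0,0,0,0,0],[0.675,0,0,0,0,0,0],[0.675,0,0,0,0,0,0],[0.675,0,0,0,0,0,0],[0.675,0,0,0,0,0,0],[0.675,0,0,0,0,0,0]]'
python3 -m creep '[[0.675,0,0,0,0,0,0],[0.675,0,0,0,0,0,0],[0.675,0,0,0,0,0,0],[0.675,0,0,0,0,0,0],[0.675,0,0,0,0,0,0],[0.675,0,0,0,0,0,0],[0.675,0,0,0,0,0,0],[0.675,0,0,0,0,0,0],[0.675,0,0,0,0,0,0],[0.675,0,0,0,0,0,0],[0.675,0,0,0,0,0,0],[0.675,0,0,0,0,0,0]]'
python3 -c "
from station import *
print(hand_in())"
```

```text
t: 8.87
ee_pos: [516.3, -41.8, 150.3]
tcp_rot: [0.0, 0.752, -0.659, -0.0]
contact_force: [0.3, -0.1, -0.8]
width: 27.8
finger_force: 6.7
t: 9.87
ee_pos: [516.3, -41.8, 150.3]
tcp_rot: [0.0, 0.752, -0.659, -0.0]
contact_force: [-0.1, -1.0, -1.1]
width: 27.6
finger_force: 6.7
t: 10.87
ee_pos: [516.3, -41.8, 150.3]
tcp_rot: [0.0, 0.752, -0.659, 0.0]
contact_force: [0.3, -0.7, -1.0]
width: 27.8
finger_force: 6.7
t: 11.87
ee_pos: [516.3, -41.8, 150.3]
tcp_rot: [0.0, 0.752, -0.659, -0.0]
contact_force: [0.3, 0.8, -1.2]
width: 27.8
finger_force: 6.7
the job is handed in; nothing more can be done
None
```

The job is handed in (no verdict came back): the pasta tongs are held level, centred over the mug about 45 mm above the rim, squeezed to the two-portion tick (measured gap about 22 mm), and were steady for 4 s with nothing else touched.

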